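Tare the shielded balance

TASK

The empty tin on the pan of the balance with the glass draught shield is ready to be tared. With your fingertips push the shield's sliding cover fully shut by its side edge, then lightly press that balance's tare key, the long bar in the middle of its row of keys, let it spring back and withdraw. Grasp and pick up nothing; do not press the other keys, do not touch the open scale, and leave the tins, moulds and other lab things where they are.

Things in the scene. Friction and masses are not known exactly. Their poses are not given: they have to be found in the camera images.
- balance: Balance with the glass draught shield: white, 190 mm wide (its y), 290 mm deep (its x), fixed. Origin: centre of its footprint, on the bench; +z up. Its front, with the keys, faces its own -x (so its +y is left seen from the front). Key deck 45 mm high at x -145 to -85 mm; behind it a display slopes up to 73 mm. Shield: see shield_top.
- shield_top (a point): Centre of the shield's mouth, at x +62, y 0 mm of the balance, 173 mm above the bench (top of its guide rails and cover). The shield: four fixed glass walls, 160 x 160 mm outside, from 73 mm up, with aluminium rails for the cover along the front and rear and an end stop on the -y side. Axes as the balance's.
- cover (a joint): Opening of the shield's sliding cover, m: 0 = fully shut on its end stop, 0.12 at most; starts 0.05 to 0.10. It slides out to the balance's +y and overhangs there. Glass in a black frame, 158 mm (balance x) by 166 mm (balance y), underside 162 and top 173 mm above the bench, no handle. About 1.2 N of friction; stays where left.
- cover_edge (a point): Middle of the cover's outer side edge: the upright face, 11 mm tall, of its black frame, facing the balance's +y, 167.5 mm above the bench; moves with the cover. Axes as the balance's. Pushing it towards the balance's -y shuts the cover; shut, it lies at x +62, y +83 mm of the balance, 3 mm outside the glass wall below.
- tare_top (a point): Centre of the top face of the tare key: grey bar, 52 mm along the balance's y, 22 mm along its x, in the middle of the key row (x -118, y 0 mm of the balance), top 53 mm above the bench, 8 mm proud of the deck. Axes parallel to the balance's.
- tare_cap: The tare key's cap itself (the bar described above); origin at the centre of its underside, 8 mm below tare_top. More than 20 N on it is too hard.
- tare_key (a joint): Travel of the tare key, m: 0 = up, 0.005 = fully down; goes straight down. Sprung: starts to move at about 1.3 N, fully down at about 4.5 N, springs back when released. It registers at 2.5 mm.
- key_power (a joint): Travel of the round power key (20 mm across), m, 0 = up, 0.005 = down; same row and height as the tare key, centre at y +76 mm of the balance. Not to be pressed.
- key_menu (a joint): Travel of a square key (18 mm), as above, centre at y +46 mm. Not to be pressed.
- key_print (a joint): Travel of a square key (18 mm), as above, centre at y -46 mm. Not to be pressed.
- key_cal (a joint): Travel of a square key (18 mm), as above, centre at y -76 mm. Not to be pressed.
- scale: The other, open weighing scale beside the balance: white, 160 mm wide (its y) x 210 mm deep (its x), 45 mm high, steel pan, its own keys, no shield. Origin: centre of its footprint at bench level. Fixed; not to be touched. It and the balance may stand either way round, left or right.
- tin_pan: Empty aluminium sample tin, 55 mm across, 35 mm high, on the balance's pan (82 mm above the bench) inside the shield; origin under its centre.
- tin_front: Empty aluminium sample tin, 60 mm across, 40 mm high, on the bench in front of the balance; origin under its centre.
- mould_front: Filled steel beam mould, 130 x 26 x 21 mm (long along its own x), on the bench in front of the balance's keys; origin under its centre.
- mould_scale: The same kind of mould, lying on the open scale's pan; origin under its centre.
- spatula: Spatula, 170 mm long, lying on the bench beside the open scale; origin under it.
- jar: Closed jar, 60 mm across, 75 mm high, on the bench behind the open scale; origin under its centre.
- beaker: Steel beaker, 68 mm across, 80 mm high, on the bench behind the open scale; origin under its centre.
Things that resemble listed ones, but are neither listed nor needed, are in the scene too. What is shaped like the tin_pan but pink or turquoise is not meant.

How it is judged:
On the way, in this order (a step that is already met when the one before it is completed fails the run):
1. the shield's cover is pushed fully shut (value of joint cover below 0.004 m), for 0.2 s.
2. the tare key is pressed down by the fingers, with the cover shut (value of joint tare_key above 0.0025 m and value of joint cover below 0.004 m and contact force between the fingers and tare_cap above 0.3 N), for 0.05 s.
At the end, for the whole second after the job is handed in: The tare key has been pressed after the cover was shut; the cover is still shut to within 4 mm, every key is up (within 1 mm), the tins, moulds, spatula, jar and beaker are within 12 mm of where they began and at rest (value of joint cover below 0.004 m and value of joint each of tare_key, key_power, key_menu, key_print, key_cal below 0.001 m and distance of each of tin_pan, tin_front, mould_front, mould_scale, spatula, jar, beaker from where it was at the start of the episode below 0.012 m and linear speed of tin_pan below 0.02 m/s); the robot touches nothing.
It fails at once if the tare key is pressed while the cover is open by more than 6 mm (value of joint tare_key above 0.0025 m and value of joint cover above 0.006 m).
It fails at once if the tare key is pressed harder than 20 N (contact force between the fingers and tare_cap above 20 N).
It fails at once if another key of the balance is pressed (more than 2 mm) (value of joint any of key_power, key_menu, key_print, key_cal above 0.002 m).
It fails at once if the open scale is touched (contact force between any of the fingers, the arm and scale above 1 N).
It fails at once if a tin, mould or other lab thing is moved by more than 15 mm or picked up (distance of any of tin_pan, tin_front, mould_front, mould_scale, spatula, jar, beaker from where it was at the start of the episode above 0.015 m).
It also fails if it takes over 48 s, if anything falls off the work surface, if the arm or the gripper's body presses on something with over 40 N, if the wrist force passes 120 N, or if a joint passes its speed limit or range.

ROBOT

A 6-joint arm with a two-finger parallel gripper is mounted at the origin on the work surface. World frame = base frame: x ahead of the robot, y to its left, z up, the work surface at z = 0. Lengths are in m, angles in rad, forces in N, time in s.
With the tool pointing down it reaches from about 0.275 to 1 m from the base axis. Payload 8.4 kg.
Tool frame: the origin (TCP) lies midway between the tips of the shut fingers; the grasp point (between the pads) lies 19 mm behind it (pinch_z is the distance from the TCP to the grasp point, in m); z points along the fingers, y is the line along which they close (so a half turn about z gives the same grasp; the last joint's range is limited). The gripper opens to 85 mm and grips with 20 to 120 N. Pads are 22 mm wide; open, the fingers measure 114 mm over their backs; the gripper's body (76 mm by 85 mm) begins 54 mm behind the grasp point. The pads swing forward as they close: fully open they stand 13 mm farther back than shut.
Start: joints at [1.226, 0.353, 1.633, -0, 1.155, -0.002], TCP at [0.21, 0.589, 0.231] pointing down, gripper open.
Joint ranges: [-2.63, 2.63], [-0.92, 2.1], [0.06, 2.66], [-1.3, 4.44], [0, 2.69], [-3.02, 3.02]. Speed limits (rad/s): [2.22, 2.22, 2.79, 3.14, 3.14, 3.14].

INTERFACE

Orientations are given as a unit quaternion [w, x, y, z].
In Python, from cell import read_state, get_image, hand_in, boxes_of, cut_out, pinch_z gives the robot as it stands. The module is installed in compiled form; this text tells all that it offers.
- The arm moves only by the tool send_rows, never from a script. Its argument "motion" is text: rows parted by semicolons, each of 7 numbers parted by spaces: the turn, a rotation vector about the tool's x, y, z in rad, then the shift along the tool's x, y, z in mm, then the finger opening in mm, from 0 to 85.4. A call has 1 to 10 rows; each row is the pose to reach, as a shift and turn from the pose commanded when the call began, along the tool's axes at that moment; what a row does not reach only later rows make up. A row lasts 1/10 s, in which the tool goes at most 50 mm and 8.59 degrees, less where a joint would pass 70% of its speed; a pose out of reach is approached as far as the arm can. A call with a gripper value outside its range is refused whole. The fingers move at their own pace and stop on an object; "newtons" is the grip in N (left out, the last holds). Time passes only in rows, so rows that repeat a pose let the fingers close. It gives the time, the measured TCP pose, the force, the opening and the grip force at its end, in the units of the state.
- read_state(): the state, without advancing time (a new reading comes with each control period).
- get_image(name): name is "side" or "top" or "wrist"; returns a dict with "frame" (400x640x3 uint8, red, green, blue), "fov_y" (degrees; the focal length in pixels is half the picture's height over the tangent of half this angle, whatever the lens; pixels are square), "cx", "cy" (the principal point, pixels), "cam_to_world" (4x4, takes a point from camera to world coordinates); the wrist camera has in their place "mount" (4x4, takes a point from camera to tool coordinates, whose origin is the TCP and whose axes are the flange's). Camera axes: x right, y down, z forward; pixel columns grow to the right and rows downward; lengths in m; the calibration is good to about 2 mm. A picture is of the moment at which its call begins: read the wrist's pose just before it. There is no depth.
- hand_in(): hands the job in; it is judged then, once.
Trained networks look in the newest picture that a camera, given by its name, has taken for a name from the list of things; names that differ only in an ending like _2 or _b are one class to them, and where a whole thing is asked for, a point or a joint stands for the part that bears it (a point fixed in the world has none). Each returns a list of dicts, best first, with "confidence" (0 to 1); they miss things now and then, are a little off and sometimes report something else, mostly with a low value. They report only what shows in the picture. A call takes as long as a camera call. They do not tell look-alikes from the thing itself.
- boxes_of(camera, target): "rect" ([left, top, right, bottom] in pixels, round what is visible of it).
- cut_out(camera, target): "region" (400x640 bool, what is visible of it) and "rect" ([left, top, right, bottom] in pixels, round what is visible of it).
The state is a dict: "time_s": time; "joint_pos": joint angles; "joint_vel": joint speeds; "tau": joint torques, N m; "ee_pos": TCP position; "tool_rot": TCP orientation; "force": force on the tool from outside, world axes, zero at the start; "ft_torque": the same for the moment, N m; "width": opening from 0.0 (shut) to 1.0 (fully open); "grip_force": force on a finger pad.
Only numpy, scipy, OpenCV 4.12 (cv2) and the standard library are available. Lean on these libraries where they do the work, as an engineer would, in place of code of your own. Each camera call takes 0.05 s, during which the arm holds its last target. There are 200 camera calls.

## Working session

There is one attempt and no reset: what is moved stays moved. The work goes in short steps, Python scripts to look and compute and a tool call to move; the robot and the scene stay as the last step left them, time stands still between calls to the robot, and variables do not carry over. Pictures are saved under pics/ and viewed, at most 10 in all, crops included, and the job is handed in when it is done.

Besides the shell and the picture viewer there is one more tool, called after "Request:" as name(argument=value, ...), one argument or row to a line, values as JSON. send_rows: Moves the arm, as the interface text tells. Its arguments: {"type":"object","properties":{"motion":{"type":"string"},"newtons":{"type":"number"}},"required":["motion"]}

```bash
mkdir -p pics; cat > h.py <<'E'
import numpy as np, cv2
from cell import *
def snap(n,f):
    g=get_image(n); cv2.imwrite('pics/'+f,g['frame'][:,:,::-1]); return g
def K(g):
    f=200/np.tan(np.radians(g['fov_y'])/2); return np.array([[f,0,g['cx']],[0,f,g['cy']],[0,0,1]])
def ray(g,u,v):
    T=np.array(g['cam_to_world']); d=T[:3,:3]@np.linalg.inv(K(g))@[u,v,1]; return T[:3,3],d
def onz(g,u,v,z):
    o,d=ray(g,u,v); return o+d*(z-o[2])/d[2]
def proj(g,P):
    T=np.linalg.inv(np.array(g['cam_to_world'])); p=(T[:3,:3]@np.atleast_2d(P).T+T[:3,3:]); q=K(g)@p; return (q[:2]/q[2]).T
E
python3 - <<'E'
from h import *
a=snap('top','top.png'); b=snap('side','side.png')
cv2.imwrite('pics/both.png',cv2.resize(np.vstack([a['frame'],b['frame']])[:,:,::-1],(480,600)))
s=read_state(); print(s['time_s'],s['ee_pos'],s['tool_rot'],s['force'])
for c,g in (('top',a),('side',b)):
    print(c,g['fov_y'],np.round(g['cam_to_world'],3).tolist())
    for t in ['balance','scale','cover','tare_cap','key_power','key_menu','key_print','key_cal','tin_pan','tin_front','mould_front']:
        print(t,[(round(float(x['confidence']),2),np.round(x['rect']).astype(int).tolist()) for x in boxes_of(c,t)[:4]])
E
```

```text
0.1 [0.20993333 0.58823897 0.23062928] [-9.81134554e-05  1.70550131e-01  9.85348799e-01 -6.22509112e-04] [-0.54877559  0.18993104 -0.27828037]
top 49.95012945297056 [[-0.021, -0.998, 0.063, 0.453], [-1.0, 0.021, 0.001, -0.035], [-0.002, -0.063, -0.998, 1.31], [0.0, 0.0, 0.0, 1.0]]
balance [(0.84, [297, 128, 416, 255]), (0.43, [231, 164, 278, 182])]
scale [(0.81, [221, 151, 282, 226])]
cover [(0.91, [300, 147, 379, 220]), (0.55, [359, 239, 398, 264])]
tare_cap [(0.48, [376, 223, 393, 236]), (0.16, [295, 126, 416, 252])]
key_power []
key_menu [(0.73, [234, 163, 279, 181])]
key_print [(0.21, [233, 126, 254, 150])]
key_cal [(0.47, [405, 216, 413, 223])]
tin_pan [(0.88, [439, 152, 460, 170]), (0.65, [431, 119, 454, 139])]
tin_front [(0.71, [406, 226, 430, 253])]
mould_front [(0.65, [357, 243, 395, 266])]
side 44.16916395766423 [[0.996, -0.071, 0.063, 0.469], [-0.095, -0.75, 0.654, -0.865], [0.001, -0.658, -0.753, 1.074], [0.0, 0.0, 0.0, 1.0]]
balance [(0.94, [255, 166, 396, 325]), (0.42, [291, 302, 298, 307])]
scale [(0.81, [279, 146, 356, 193])]
cover [(0.63, [284, 170, 376, 241])]
tare_cap [(0.58, [269, 271, 288, 295])]
key_power []
key_menu [(0.62, [267, 264, 276, 273])]
key_print [(0.46, [284, 295, 293, 301])]
key_cal [(0.45, [290, 300, 298, 308])]
tin_pan [(0.94, [332, 226, 356, 249]), (0.94, [366, 342, 392, 372]), (0.64, [405, 334, 431, 366])]
tin_front [(0.93, [256, 308, 282, 340]), (0.54, [268, 272, 287, 289])]
mould_front [(0.85, [240, 262, 270, 311])]
```

View pics/top.png

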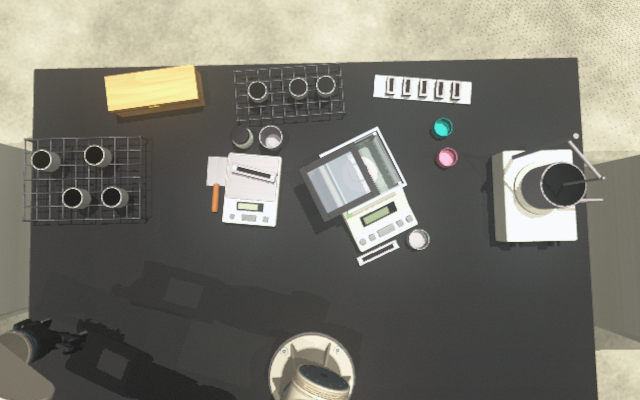

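View pics/side.png

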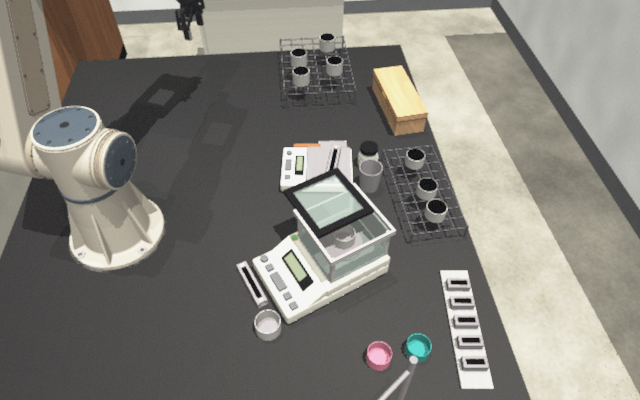

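The top view shows the balance, with its shield, at about (360,190), the cover at about (340,185) and the keys along (362,246)–(411,221). The open scale is at (252,190), with no shield. The tare bar could be confused with the mould at (377,253), the square keys beside it or the open scale's keys. The side view shows the tare bar at about (278,281). I'll check with one close crop.

```bash
python3 - <<'E'
import cv2,numpy as np
a=cv2.imread('pics/top.png')[120:270,285:435]; b=cv2.imread('pics/side.png')[165:330,235:400]
r=lambda i:cv2.resize(i,(400,400),interpolation=cv2.INTER_CUBIC)
cv2.imwrite('pics/z.png',np.hstack([r(a),r(b)]))
E
```

```text
(no output)
```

View pics/z.png

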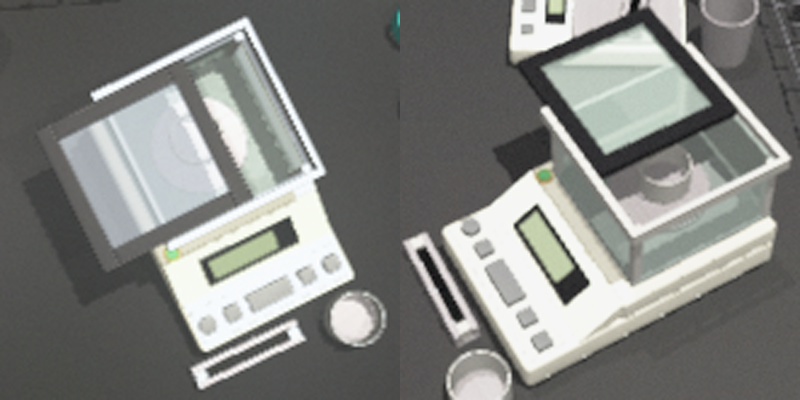

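The close crop confirms it. The tare key is the long grey bar in the middle of the row, at crop top (269,291) and side (505,282). The cover overhangs to the balance's +y. I'll fit the balance pose and the opening from both views.

```bash
cat > fit.py <<'E'
from h import *
from scipy.optimize import least_squares
T,S=get_image('top'),get_image('side')
k=[(-118,y,53) for y in (76,46,0,-46,-76)]
tp=[(207,325),(232,312),(269,291),(307,275),(331,263)]; sp=[(470,227),(484,249),(505,282),(527,317),(541,341)]
fx=[(142,-80,173),(-18,-80,173)]
tf=[(247,18),(324,175)]; sf=[(789,158),(632,235)]
cv=[(141,83,173),(-17,83,173),(141,-83,173),(-17,-83,173)]
tc=[(39,131),(108,270),(172,66),(246,201)]; sc=[(643,9),(520,66),(737,112),(603,172)]
M=np.array(k+fx+cv,float)/1000; iscov=np.array([0]*7+[1]*4)
ot=np.array(tp+tf+tc)*150/400+[285,120]; os_=(np.array(sp+sf+sc)-[400,0])*165/400+[235,165]
def world(p,P):
    c,s=np.cos(p[2]),np.sin(p[2]); return np.c_[p[0]+c*P[:,0]-s*P[:,1],p[1]+s*P[:,0]+c*P[:,1],P[:,2]]
def res(p):
    P=M.copy(); P[:,1]+=iscov*p[3]; W=world(p,P)
    return np.r_[proj(T,W)-ot,proj(S,W)-os_]
r=least_squares(lambda p:res(p).ravel(),[.5,-.1,-.4,.07],loss='soft_l1')
print(np.round(r.x,4),np.degrees(r.x[2])); print(np.round(np.hstack(np.split(res(r.x),2)),1))
p=r.x
for n,P in dict(tare=(-.118,0,.053),edge_now=(.062,.083+p[3],.1675),edge_shut=(.062,.083,.1675)).items(): print(n,np.round(world(p,np.array([P])),4))
for t in ['tin_front','mould_front']:
    for x in boxes_of('top',t)[:1]:
        l,u,rr,b=x['rect']; print(t,np.round(onz(T,(l+rr)/2,(u+b)/2,.02),3))
for n,uv in dict(jar=(242,137),beaker=(271,138),scale_r=(281,190)).items(): print(n,np.round(onz(T,*uv,.08),3))
E
python3 fit.py
```

```text
[ 0.5367 -0.1819  0.4312  0.0722] 24.703688903220357
[[ 1.2 -0.5  0.3 -0.4]
 [ 1.  -0.1 -0.2 -0.7]
 [ 1.3  0.8 -0.3 -0.3]
 [ 1.1 -0.1 -0.5 -0. ]
 [ 1.3 -0.1 -0.2  0. ]
 [-0.   3.2 -3.8  0.1]
 [-2.1 -2.1  1.2 -2.4]
 [-0.9 -0.6  2.5 -1.4]
 [-0.8  0.7 -1.5 -2. ]
 [ 5.1 -3.3  0.3 -0.8]
 [ 3.7 -0.9 -2.2  1.3]]
tare [[ 0.4295 -0.2312  0.053 ]]
edge_now [[ 0.5282 -0.015   0.1675]]
edge_shut [[ 0.5584 -0.0806  0.1675]]
tin_front [ 0.395 -0.331  0.02 ]
jar [0.707 0.185 0.08 ]
beaker [0.703 0.101 0.08 ]
scale_r [0.551 0.074 0.08 ]
```

```bash
sed -i 's/^    return np.r_\[proj.*/    A,B=proj(T,W)-ot,proj(S,W)-os_; A[[5,6,9,10]]=0; B[[5,6]]=0; return np.r_[A,B]/' fit.py; python3 fit.py | head -13
cat > go.py <<'E'
import sys; from h import *; from scipy.spatial.transform import Rotation as R
def rel(t,ang):
    s=read_state(); q=np.array(s['tool_rot']); r=R.from_quat(q[[1,2,3,0]]); m=r.as_matrix()
    a=np.radians(ang); x=np.array([np.cos(a),np.sin(a),0]); z=np.array([0,0,-1.]); D=np.c_[x,np.cross(z,x),z]
    print('turn',np.round(R.from_matrix(m.T@D).as_rotvec(),3),'shift mm',np.round(m.T@(np.array(t)-s['ee_pos'])*1000,1),'t',s['time_s'],'F',np.round(s['force'],2),'ee',np.round(s['ee_pos'],4))
if __name__=='__main__': v=list(map(float,sys.argv[1:])); rel(v[:3],v[3])
E
python3 go.py .507 .030 .231 114.7
```

```text
[ 0.5362 -0.1791  0.4462  0.0658] 25.5656746140459
[[ 0.9 -0.2 -0.1 -0.7]
 [ 0.7 -0.  -0.3 -1. ]
 [ 0.9  0.7 -0.2 -0.7]
 [ 0.6 -0.4 -0.1 -0.6]
 [ 0.7 -0.5  0.3 -0.7]
 [ 0.   0.   0.   0. ]
 [ 0.   0.   0.   0. ]
 [-0.2 -0.4  2.3 -0.8]
 [ 0.7  0.5 -1.4 -0.7]
 [ 0.   0.   0.9 -0.5]
 [ 0.   0.  -0.9  2.3]]
tare [[ 0.4298 -0.23    0.053 ]]
turn [-0.    -0.     0.797] shift mm [-4.674e+02 -4.263e+02  3.000e-01] t 1.6 F [0.23 0.89 1.1 ] ee [0.2101 0.5886 0.2313]
```

Request:
send_rows(
  motion="0 0 0.783 -467 -426 0 0;0 0 0.783 -467 -426 0 0;0 0 0.783 -467 -426 0 0;0 0 0.783 -467 -426 0 0;0 0 0.783 -467 -426 0 0;0 0 0.783 -467 -426 0 0;0 0 0.783 -467 -426 0 0;0 0 0.783 -467 -426 0 0;0 0 0.783 -467 -426 0 0;0 0 0.783 -467 -426 0 0",
)

```text
time_s: 2.6
ee_pos: [0.4454, 0.1452, 0.2317]
tool_rot: [0.0, 0.534, 0.846, 0.0]
force: [0.8, 0.2, 0.5]
width: -0.0
grip_force: 0.0
```

Request:
send_rows(
  motion="0 0 0 0 0 0 0",
)

```text
time_s: 2.7
ee_pos: [0.4471, 0.1425, 0.2316]
tool_rot: [0.001, 0.536, 0.844, -0.0]
force: [-0.2, 1.2, -0.2]
width: 0.001
grip_force: 0.0
```

```bash
python3 - <<'E'
from go import *
p=[.5362,-.1791,.4462]
def W(x,y,z):
    c,s=np.cos(p[2]),np.sin(p[2]); return [p[0]+c*x-s*y,p[1]+s*x+c*y,z]
for d in (.055,): print(W(.062,.083+.066+d,.231)); rel(W(.062,.083+.066+d,.231),115.6)
E
```

```text
[np.float64(0.5040954915098185), np.float64(0.031682590681972295), 0.231]
turn [ 0.001  0.002 -0.007] shift mm [-124.5    4.4    0.8] t 2.7 F [-0.18  1.2  -0.19] ee [0.4471 0.1425 0.2316]
```

Request:
send_rows(
  motion="0 0 -0.007 -50 4 0 0;0 0 -0.007 -90 4 0 0;0 0 -0.007 -124 4 0 0;0 0 -0.007 -124 4 0 0;0 0 -0.007 -124 4 0 0",
)

```text
time_s: 3.2
ee_pos: [0.5016, 0.0369, 0.2312]
tool_rot: [-0.0, 0.531, 0.847, 0.0]
force: [-0.0, 0.3, 0.6]
width: -0.001
grip_force: 0.0
```

```bash
python3 - <<'E'
from go import *
s=read_state(); w=snap('wrist','w1.png'); q=np.array(s['tool_rot'])
T=np.eye(4); T[:3,:3]=R.from_quat(q[[1,2,3,0]]).as_matrix(); T[:3,3]=s['ee_pos']; w['cam_to_world']=T@np.array(w['mount'])
p=[.5362,-.1791,.4462]; c,sn=np.cos(p[2]),np.sin(p[2])
im=w['frame'][:,:,::-1].copy()
for P in [(-118,y,53) for y in (76,46,0,-46,-76)]+[(141,149,173),(-17,149,173),(-17,-17,173),(141,-17,173)]:
    x,y,z=np.array(P)/1000; uv=proj(w,[p[0]+c*x-sn*y,p[1]+sn*x+c*y,z])[0]; print(P,np.round(uv))
    if abs(uv).max()<2000: cv2.circle(im,tuple(map(int,uv)),4,(0,0,255),1)
cv2.imwrite('pics/w1o.png',im); print(s['ee_pos'],w['fov_y'])
E
```

```text
(-118, 76, 53) [175. 281.]
(-118, 46, 53) [178. 302.]
(-118, 0, 53) [182. 332.]
(-118, -46, 53) [186. 361.]
(-118, -76, 53) [188. 378.]
(141, 149, 173) [419. 285.]
(-17, 149, 173) [218. 284.]
(-17, -17, 173) [234. 441.]
(141, -17, 173) [402. 441.]
[0.5016116  0.03691886 0.23115522] 69.27502815196868
```

View pics/w1o.png

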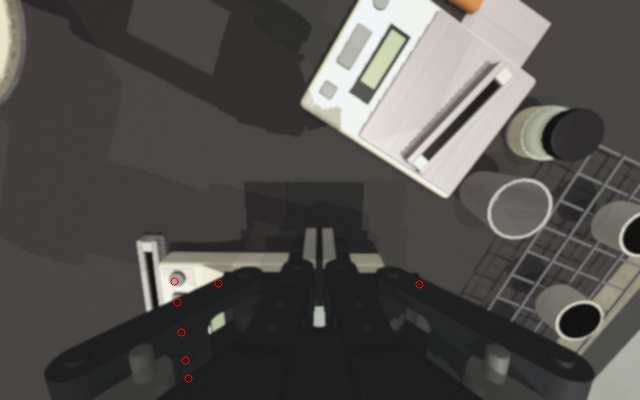

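The wrist view shows the power key at about (177,277), within 5 px of its projection at (175,281). The balance's side face is horizontal, so the yaw is right. The cover edge is hidden behind the fingers, so I'll find it by force: lower the fingers, then push along tool -x.

Request:
send_rows(
  motion="0 0 0 0 0 30 0;0 0 0 0 0 55 0;0 0 0 0 0 70 0;0 0 0 0 0 70 0;0 0 0 0 0 70 0;0 0 0 0 0 70 0",
)

```text
time_s: 3.85
ee_pos: [0.5023, 0.0376, 0.1624]
tool_rot: [0.001, 0.53, 0.848, 0.001]
force: [-0.3, -0.4, -0.1]
width: 0.0
grip_force: 0.0
```

```bash
cat > b.py <<'E'
from go import *
p=[.5362,-.1791,.4462]; c,sn=np.cos(p[2]),np.sin(p[2])
s=read_state(); d=np.array(s['ee_pos'])-[p[0],p[1],0]; q=np.array(s['tool_rot'])
print('bal mm',np.round([1000*(c*d[0]+sn*d[1]),1000*(-sn*d[0]+c*d[1]),1000*d[2]],1),'F bal',np.round([c*s['force'][0]+sn*s['force'][1],-sn*s['force'][0]+c*s['force'][1],s['force'][2]],2),'toolx deg',np.degrees(np.arctan2(*R.from_quat(q[[1,2,3,0]]).as_matrix()[[1,0],0])).round(1),'t',s['time_s'])
E
python3 b.py
```

```text
bal mm [ 62.9 210.1 162.4] F bal [-0.39 -0.21 -0.11] toolx deg 115.9 t 3.85
```

Request:
send_rows(
  motion="0 0 0 -15 0 1 0;0 0 0 -28 0 1 0;0 0 0 -38 0 1 0;0 0 0 -48 0 1 0;0 0 0 -58 0 1 0;0 0 0 -68 0 1 0;0 0 0 -78 0 1 0;0 0 0 -88 0 1 0;0 0 0 -96 0 1 0;0 0 0 -100 0 1 0",
)

```text
time_s: 4.85
ee_pos: [0.5456, -0.0538, 0.1601]
tool_rot: [-0.0, 0.531, 0.847, -0.0]
force: [-0.7, 1.4, 1.1]
width: 0.001
grip_force: 0.7
```

```bash
python3 b.py
```

```text
bal mm [ 62.6 108.9 160.1] F bal [-0.05  1.62  1.14] toolx deg 115.9 t 4.85
```

Request:
send_rows(
  motion="0 0 0 -3 0 0 0;0 0 0 -6 0 0 0;0 0 0 -9 0 0 0;0 0 0 -11 0 0 0;0 0 0 -11 0 0 0;0 0 0 -11 0 0 0",
)

```text
time_s: 5.45
ee_pos: [0.5506, -0.063, 0.1605]
tool_rot: [0.0, 0.531, 0.848, 0.0]
force: [-0.6, -0.1, -0.5]
width: -0.001
grip_force: 0.0
```

```bash
python3 b.py
```

```text
bal mm [ 63.1  98.5 160.5] F bal [-0.6   0.16 -0.54] toolx deg 115.9 t 5.45
```

Request:
send_rows(
  motion="0 0 0 -2 0 0 0;0 0 0 -4 0 0 0;0 0 0 -4 0 0 0;0 0 0 -4 0 0 0",
)

```text
time_s: 5.85
ee_pos: [0.5521, -0.0666, 0.1604]
tool_rot: [0.0, 0.531, 0.848, 0.0]
force: [-0.1, 0.6, 0.6]
width: -0.004
grip_force: 0.4
```

Request:
send_rows(
  motion="0 0 0 -1 0 0 0;0 0 0 -2 0 0 0;0 0 0 -2 0 0 0",
)

```text
time_s: 6.15
ee_pos: [0.5521, -0.0667, 0.1603]
tool_rot: [-0.001, 0.531, 0.847, 0.001]
force: [-2.3, 10.8, 5.2]
width: -0.0
grip_force: 5.4
```

```bash
python3 b.py
```

```text
bal mm [ 62.8  94.5 160.3] F bal [ 2.54 10.74  5.15] toolx deg 115.9 t 6.15
```

The force rose to 11 N with the TCP at balance y 94.5 mm, against an expected 94 mm, so the cover is on its stop. I'll back off and rise.

Request:
send_rows(
  motion="0 0 0 0 0 0 0;0 0 0 0 0 0 0;0 0 0 5 0 0 0;0 0 0 20 0 0 0;0 0 0 30 0 0 0;0 0 0 30 0 -30 0;0 0 0 30 0 -70 0;0 0 0 30 0 -90 0;0 0 0 30 0 -90 0;0 0 0 30 0 -90 0",
)

```text
time_s: 7.15
ee_pos: [0.5393, -0.0409, 0.2501]
tool_rot: [0.0, 0.531, 0.848, 0.0]
force: [0.6, -1.0, -0.6]
width: -0.001
grip_force: 0.0
```

```bash
python3 b.py; python3 - <<'E'
from go import *
p=[.5362,-.1791,.4462]; c,sn=np.cos(p[2]),np.sin(p[2])
rel([p[0]-c*.118,p[1]-sn*.118,.25],np.degrees(p[2])+90)
E
```

```text
bal mm [ 62.4 123.3 250.1] F bal [ 0.08 -1.11 -0.59] toolx deg 115.9 t 7.15
turn [0.    0.    0.006] shift mm [-1.222e+02 -1.812e+02  1.000e-01] t 7.15 F [ 0.55 -0.97 -0.59] ee [ 0.5393 -0.0409  0.2501]
```

Request:
send_rows(
  motion="0 0 0.006 -20 -35 0 0;0 0 0.006 -45 -70 0 0;0 0 0.006 -70 -105 0 0;0 0 0.006 -95 -140 0 0;0 0 0.006 -122 -181 0 0;0 0 0.006 -122 -181 0 0;0 0 0.006 -122 -181 0 0;0 0 0.006 -122 -181 0 0",
)

```text
time_s: 7.95
ee_pos: [0.4301, -0.2292, 0.2493]
tool_rot: [-0.001, 0.533, 0.846, 0.0]
force: [-0.7, 0.4, -0.8]
width: -0.005
grip_force: 0.0
```

```bash
python3 b.py; python3 - <<'E'
from go import *
s=read_state(); w=get_image('wrist'); q=np.array(s['tool_rot']); S=get_image('side'); P=get_image('top')
T=np.eye(4); T[:3,:3]=R.from_quat(q[[1,2,3,0]]).as_matrix(); T[:3,3]=s['ee_pos']; w['cam_to_world']=T@np.array(w['mount'])
p=[.5362,-.1791,.4462]; c,sn=np.cos(p[2]),np.sin(p[2])
im=w['frame'][:,:,::-1].copy()
for Q in [(-118,y,53) for y in (76,46,0,-46)]:
    x,y,z=np.array(Q)/1000; uv=proj(w,[p[0]+c*x-sn*y,p[1]+sn*x+c*y,z])[0]; cv2.circle(im,tuple(map(int,uv)),3,(0,0,255),1); print(np.round(uv))
r=lambda i:cv2.resize(i[:,:,::-1],(300,300),interpolation=cv2.INTER_CUBIC)
cv2.imwrite('pics/c.png',np.vstack([cv2.resize(im,(480,300)),np.hstack([r(S['frame'][165:330,235:400]),r(P['frame'][120:270,285:435])])[:,:480]]) if 0 else np.hstack([im[:, 160:560],np.vstack([r(S['frame'][165:330,235:400])[:200],r(P['frame'][120:270,285:435])[:200]])]))
E
```

```text
bal mm [-117.4    0.6  249.3] F bal [-0.47  0.65 -0.82] toolx deg 115.6 t 7.95
[319. 108.]
[319. 135.]
[319. 175.]
[319. 211.]
```

View pics/c.png

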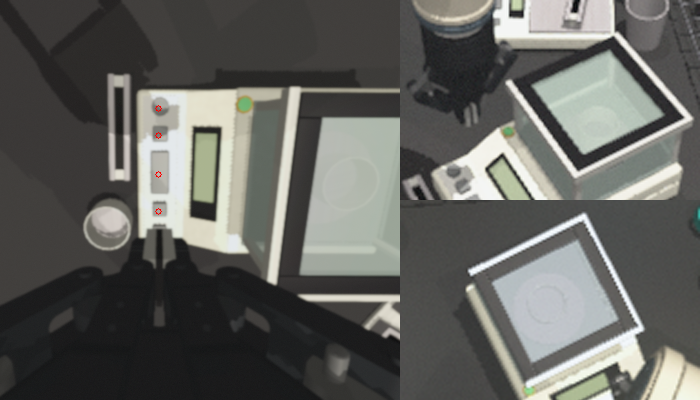

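The cover is shut in all three views. The projected tare centre (159,175) sits within 3 px of the bar's centre (159,172). I'll shift 2 mm to +y and descend.

Request:
send_rows(
  motion="0 0 0 2 0 40 0;0 0 0 2 0 80 0;0 0 0 2 0 120 0;0 0 0 2 0 155 0;0 0 0 2 0 175 0;0 0 0 2 0 188 0;0 0 0 2 0 188 0;0 0 0 2 0 188 0",
)

```text
time_s: 8.9
ee_pos: [0.43, -0.2282, 0.0628]
tool_rot: [0.0, 0.533, 0.846, 0.0]
force: [0.0, 0.1, 0.5]
width: -0.0
grip_force: 0.0
```

```bash
python3 b.py
```

```text
bal mm [-117.     1.5   62.8] F bal [0.05 0.08 0.49] toolx deg 115.6 t 8.9
```

Request:
send_rows(
  motion="0 0 0 0 0 4 0;0 0 0 0 0 8 0;0 0 0 0 0 11 0;0 0 0 0 0 12 0;0 0 0 0 0 12 0",
)

```text
time_s: 9.4
ee_pos: [0.4297, -0.2286, 0.0505]
tool_rot: [0.0, 0.533, 0.846, 0.0]
force: [1.6, 0.6, 2.7]
width: -0.004
grip_force: 1.4
```

Request:
send_rows(
  motion="0 0 0 0 0 1 0;0 0 0 0 0 1 0;0 0 0 0 0 1 0",
)

```text
time_s: 9.7
ee_pos: [0.4297, -0.2286, 0.0495]
tool_rot: [0.0, 0.533, 0.846, 0.0]
force: [1.5, -0.1, 3.7]
width: -0.002
grip_force: 1.8
```

Request:
send_rows(
  motion="0 0 0 0 0 0.6 0;0 0 0 0 0 0.6 0;0 0 0 0 0 0.6 0",
)

```text
time_s: 10.0
ee_pos: [0.4297, -0.2286, 0.0488]
tool_rot: [0.0, 0.533, 0.846, 0.0]
force: [3.5, -1.4, 4.0]
width: 0.0
grip_force: 2.0
```

Request:
send_rows(
  motion="0 0 0 0 0 -5 0;0 0 0 0 0 -15 0;0 0 0 0 0 -45 0;0 0 0 0 0 -85 0;0 0 0 0 0 -130 0;0 0 0 0 0 -170 0;0 0 0 0 0 -200 0;0 0 0 0 0 -200 0;0 0 0 0 0 -200 0;0 0 0 0 0 -200 0",
)

```text
time_s: 11.0
ee_pos: [0.4282, -0.2277, 0.2476]
tool_rot: [-0.001, 0.533, 0.846, -0.0]
force: [0.2, 0.3, -1.3]
width: -0.001
grip_force: 0.0
```

```bash
python3 b.py; python3 - <<'E'
from h import *
w=get_image('wrist');S=get_image('side')
cv2.imwrite('pics/f.png',np.hstack([w['frame'][:,160:560],cv2.resize(S['frame'][165:330,235:400],(400,400))])[:,:,::-1])
E
```

```text
bal mm [-118.4    2.7  247.6] F bal [ 0.32  0.18 -1.29] toolx deg 115.6 t 11.0
```

View pics/f.png

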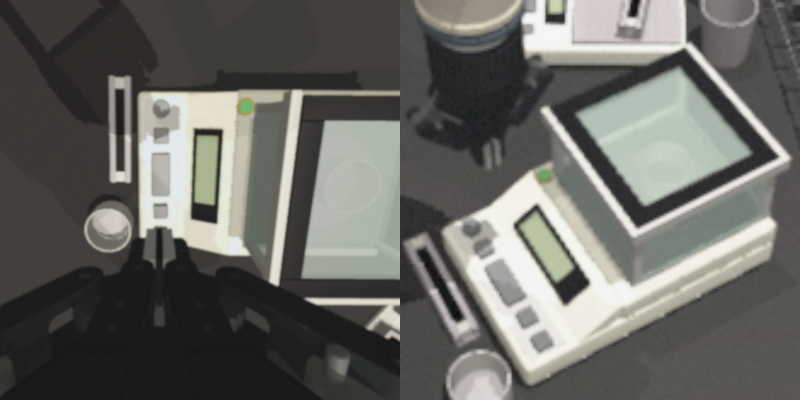

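The picture shows the cover shut, the tare key up at (160,173), and the tin and mould in place. The key went down about 4 mm under 4 N. I'm handing in.

```bash
python3 -c "from cell import *; print(hand_in())"
```

```text
the job is handed in; nothing more can be done
None
```

I pushed the shield cover shut to its end stop, pressed the tare key about 4 mm at 4 N, saw it back up, withdrew the arm and handed the job in at about 11 s; no verdict came back.

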